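Set the marking gauge against its thumbscrew stop

ROBOT

A 6-joint arm with a two-finger parallel gripper is mounted at the origin on a cart in front of the work surface, level with it; the furniture and walls round the work are solid. World frame = base frame: x ahead of the robot, y to its left, z up, the work surface at z = 0. Lengths are in m, angles in rad, forces in N, time in s.
With the tool pointing down it reaches from about 0.35 to 0.975 m from the base axis. Payload 4.9 kg.
Tool frame: the origin (TCP) lies midway between the tips of the shut fingers; the grasp point (between the pads) lies 19 mm behind it; z points along the fingers, y is the line along which they close (so a half turn about z gives the same grasp; the last joint's range is limited). The gripper opens to 85 mm and grips with 20 to 120 N. Pads are 22 mm wide; open, the fingers measure 114 mm over their backs; the gripper's body (76 mm by 85 mm) begins 54 mm behind the grasp point. The pads swing forward as they close: fully open they stand 13 mm farther back than shut.
Start: joints at [-1.231, 0.053, 1.613, -0, 1.476, -0.119], TCP at [0.277, -0.56, 0.231] pointing down, gripper open.
Joint ranges: [-3.01, 3.01], [-1.01, 2.22], [0.06, 2.58], [-1.02, 4.17], [0.09, 2.62], [-3.14, 3.14]. Speed limits (rad/s): [2.57, 2.57, 3.14, 3.14, 3.14, 3.14].

INTERFACE

Orientations are given as a unit quaternion [w, x, y, z].
In Python, from plant import state, grab_frame, job_done, cut_out, place_of gives the robot as it stands.
- The arm moves only by the tool jog_arm, never from a script. Its argument "motion" is text: rows parted by semicolons, each of 7 numbers parted by spaces: the opening in per cent of the stroke, from 0 (shut) to 100 (fully open), then the shift along the tool's x, y, z as a fraction of full scale, then the turn, a rotation vector about the tool's x, y, z as a fraction of full scale. A call has exactly 5 rows; each row is the pose to reach, as a shift and turn from the pose commanded when the call began, along the tool's axes at that moment; what a row does not reach only later rows make up. Full scale, the value 1, is 50 cm for a shift and 1.5 rad for a turn. A row lasts 1/8 s, in which the tool goes at most 62.5 mm and 10.7 degrees, less where a joint would pass 70% of its speed; a pose out of reach is approached as far as the arm can. A call with a number of a shift or a turn outside -1 to 1 is refused whole. A call with a gripper value outside its range is refused whole. The fingers move at their own pace and stop on an object; the grip force is fixed at half the most. Time passes only in rows, so rows that repeat a pose let the fingers close, or fill a call up. It gives the time, the measured TCP pose, the force, the opening and the grip force at its end, in the units of the state.
- state(): the state, without advancing time (a new reading comes with each control period).
- grab_frame(name): name is "side" or "top"; returns a dict with "color" (400x640x3 uint8, red, green, blue), "range_z" (400x640 float32, m along the optical axis (not along the pixel's ray), 0 where there is no reading), "intrinsics" (3x3 intrinsics, pixels), "world_from_camera" (4x4, takes a point from camera to world coordinates). Camera axes: x right, y up, looking along -z (the intrinsics and any distortion apply to the point x, -y, -z); pixel columns grow to the right and rows downward; lengths in m; the calibration is good to about 2 mm. A picture is of the moment at which its call begins.
- job_done(): hands the job in; it is judged then, once.
Trained networks look in the newest picture that a camera, given by its name, has taken for a name from the list of things; names that differ only in an ending like _2 or _b are one class to them, and where a whole thing is asked for, a point or a joint stands for the part that bears it (a point fixed in the world has none). Each returns a list of dicts, best first, with "p" (0 to 1); they miss things now and then, are a little off and sometimes report something else, mostly with a low value. They report only what shows in the picture. A call takes as long as a camera call.
- cut_out(camera, thing): "pixels" (400x640 bool, what is visible of it).
- place_of(camera, thing): "at" ([x, y, z] in m, in world coordinates, good to about 4 mm: a listed point, or the origin of a listed thing).
The state is a dict: "time": time; "joint_pos": joint angles; "joint_vel": joint speeds; "joint_efforts": joint torques, N m; "tool_pos": TCP position; "tool_rot": TCP orientation; "contact_force": force on the tool from outside, world axes, zero at the start; "ft_torque": the same for the moment, N m; "gripper_width": opening from 0.0 (shut) to 1.0 (fully open); "grasp_force": force on a finger pad.
Only numpy, scipy, OpenCV 4.12 (cv2) and the standard library are available. Lean on these libraries where they do the work, as an engineer would, in place of code of your own. Each camera call takes 0.05 s, during which the arm holds its last target. There are 200 camera calls.

TASK

Set the marking gauge on the bench: press the sprung button in the middle of its slider right down to free the brake and, keeping it pressed, push the slider along the rail until it meets the stop that carries the round thumbscrew. Then let the button come up so that the brake grips again. Do not force the slider while its brake is on, pinch it or press hard, and leave the rod, the eye loupe and the dividers where they are.

Things in the scene. Friction and masses are not known exactly. Their poses are not given: they have to be found in the camera images.
- gauge: marking gauge rail, screwed to the bench: grey aluminium bar 344 mm long, 40 mm wide, its top face 26 mm above the bench, on two feet 70 mm wide. Origin: under the middle of the rail, on the bench. Its y axis runs along the rail, z up. The slider and two clamped stops sit on it, one stop on either side of the slider; which is which varies
- slider (a joint): place of the slider's middle along the rail (m), 0 at the middle of the rail, growing along the rail's y. The slider is a steel saddle 80 mm long along the rail and 64 mm wide, top face 37 mm above the bench, with a thin scriber arm reaching 72 mm from its middle on the rail's +x side (a small nut there rises to 43 mm). With the brake on it resists some 30 N or more; with the button pressed it slides with about 1 N
- button (a joint): how far the button is pressed (m): about 0 up (brake grips), 0.007 fully down (its hard stop). The brake weakens as the button goes down and is free from about 0.004 on; keep it at 0.005 or more while sliding. The spring takes about 6 N to begin and 8 N fully down; let go, it comes up by itself and the brake grips
- button_top (a point): middle of the top face of the button, which rides in the middle of the slider: black ribbed pad, 44 mm along the rail and 36 mm across it, not pressed 45 mm above the bench (8 mm proud of the saddle). Flat; its grip on a fingertip is enough to drag the freed slider along
- knob_stop_mid (a point): middle of the top face (40 mm above the bench) of the block of the thumbscrew stop: steel block clamped to the rail, 20 mm along the rail, 64 mm wide, with a round knurled thumbscrew of 23 mm diameter on its middle, reaching 61 mm above the bench. When the slider meets it, the middles of slider and stop are 50 mm apart along the rail
- plain_stop_mid (a point): middle of the top face of the other, plain stop on the other side of the slider: the same block without a thumbscrew, flat on top at 40 mm
- blank: bystander: loose steel tool rod, 141 mm long, 20 mm wide over its extent and 7 mm thick, lying on the robot's side of the rail; origin at the middle of its underside
- eyeglass: bystander: loose black eye loupe, 41 mm diameter, 34 mm high, beyond the rail; origin at the middle of its underside
- divider: bystander: loose pair of steel dividers lying flat, 128 x 84 x 9 mm, beyond the rail; origin at the middle of its underside

How it is judged:
By the outcome, as a careful person would: the job done as asked, in the order asked, and still so for the second after the job is handed in, with the robot touching nothing.
It also fails if it takes over 35 s, if anything falls off the work surface, if the arm or the gripper's body presses on something with over 40 N, if the wrist force passes 120 N, or if a joint passes its speed limit or range.

## Working session

There is one attempt and no reset: what is moved stays moved. The work goes in short steps, Python scripts to look and compute and a tool call to move; the robot and the scene stay as the last step left them, time stands still between calls to the robot, and variables do not carry over. Pictures are saved under pics/ and viewed, at most 10 in all, crops included, and the job is handed in when it is done.

Besides the shell and the picture viewer there is one more tool, called after "Emit:" as a command line: name --argument value ..., lists and objects as JSON in quotes. jog_arm: Moves the arm, as the interface text tells. Shift numbers are shares of 50 cm and turn numbers shares of 1.5 rad, none past 1 either way. Its arguments: {"type":"object","properties":{"motion":{"type":"string"}},"required":["motion"]}

```bash
mkdir -p pics; cat > h.py <<'E'
import numpy as np, cv2
from plant import *
E
python3 - <<'E'
from h import *
s=state();print(s['time'],s['tool_pos'],s['tool_rot'],s['contact_force'])
f={}
for c in('top','side'):
    f[c]=grab_frame(c)
    for n in('gauge','slider','button_top','knob_stop_mid','plain_stop_mid','blank','eyeglass','divider'):
        print(c,n,[(np.round(d['at'],3).tolist(),round(d['p'],2)) for d in place_of(c,n)[:2]])
cv2.imwrite('pics/a.png',f['top']['color'][:,:,::-1]);cv2.imwrite('pics/b.png',f['side']['color'][:,:,::-1])
F=f['top'];K=F['intrinsics'];T=F['world_from_camera'];print(K,T)
for n in('button_top','slider','knob_stop_mid','plain_stop_mid'):
    r=cut_out('top',n)
    if not r: continue
    m=r[0]['pixels'];v,u=np.nonzero(m);z=F['range_z'][v,u];k=z>0;u,v,z=u[k],v[k],z[k]
    P=np.c_[(u-K[0,2])/K[0,0]*z,-(v-K[1,2])/K[1,1]*z,-z]@T[:3,:3].T+T[:3,3]
    print(n,r[0]['p'],len(u),u.mean(),v.mean(),np.median(P,0),np.percentile(P,5,0),np.percentile(P,95,0),cv2.minAreaRect(P[:,:2].astype('f4')))
E
```

```text
0.0 [ 0.2765821  -0.55978167  0.23005312] [-1.02561457e-03  9.73801283e-01  2.27398323e-01 -1.12485490e-04] [-0.32450538 -0.07353032  0.18199557]
top gauge [([0.584, -0.033, 0.001], 0.95)]Traceback (most recent call last):
  File "<stdin>", line 7, in <module>
ValueError: it knows: blank, button_top, divider, eyeglass, gauge, knob_stop_mid, plain_stop_mid
```

```bash

python3 - <<'E'
from h import *
f={}
for c in('top','side'):
    f[c]=grab_frame(c)
    for n in('gauge','button_top','knob_stop_mid','plain_stop_mid','blank','eyeglass','divider'):
        print(c,n,[(np.round(d['at'],3).tolist(),round(d['p'],2)) for d in place_of(c,n)[:2]])
cv2.imwrite('pics/a.png',f['top']['color'][:,:,::-1]);cv2.imwrite('pics/b.png',f['side']['color'][:,:,::-1])
for c in('top','side'):
  F=f[c];K=F['intrinsics'];T=F['world_from_camera']
  for n in('gauge','button_top','knob_stop_mid','plain_stop_mid'):
    try: r=cut_out(c,n)
    except ValueError as e: print(e);continue
    if not r: continue
    m=r[0]['pixels'];v,u=np.nonzero(m);z=F['range_z'][v,u];k=z>0;u,v,z=u[k],v[k],z[k]
    P=np.c_[(u-K[0,2])/K[0,0]*z,-(v-K[1,2])/K[1,1]*z,-z]@T[:3,:3].T+T[:3,3]
    print(c,n,r[0]['p'],len(u),u.mean(),v.mean(),np.median(P,0).round(3),np.percentile(P,95,0).round(3),cv2.minAreaRect(P[:,:2].astype('f4')))
E
```

```text
top gauge [([0.583, -0.035, 0.001], 0.83)]
top button_top [([0.586, -0.038, 0.043], 0.84)]
top knob_stop_mid [([0.593, -0.169, 0.039], 0.6)]
top plain_stop_mid [([0.567, 0.095, 0.042], 0.76)]
top blank []
top eyeglass [([0.709, 0.047, -0.001], 0.7)]
top divider [([0.754, -0.086, -0.003], 0.49)]
side gauge [([0.585, -0.029, -0.0], 0.77)]
side button_top [([0.582, -0.042, 0.045], 0.62)]
side knob_stop_mid [([0.597, -0.167, 0.041], 0.88), ([0.708, 0.047, -0.001], 0.44)]
side plain_stop_mid [([0.565, 0.092, 0.038], 0.88)]
side blank [([0.707, 0.049, -0.0], 0.56), ([0.478, -0.026, -0.001], 0.53)]
side eyeglass [([0.712, 0.047, -0.0], 0.81)]
side divider [([0.752, -0.087, 0.005], 0.61)]
top gauge 0.94 3849 338.2416212003118 208.6212003117693 [ 0.583 -0.038  0.028] [0.619 0.124 0.047] ((0.6061744689941406, -0.032790735363960266), (0.1170274019241333, 0.3537921607494354), 6.347143650054932)
top button_top 0.5 380 405.9921052631579 200.6 [ 0.596 -0.168  0.041] [ 0.625 -0.158  0.063] ((0.6009044647216797, -0.1709882915019989), (0.07005153596401215, 0.02860153280198574), 7.82081937789917)
top k
[... 583 characters left out ...]
42389965057, 0.3397805094718933), 6.20677375793457)
side button_top 0.55 278 321.83093525179856 212.5359712230216 [ 0.583 -0.056  0.046] [ 0.601 -0.027  0.048] ((0.5867408514022827, 0.010290130972862244), (0.16364626586437225, 0.03930186107754707), 87.21161651611328)
side knob_stop_mid 0.84 746 339.12466487935654 243.2975871313673 [ 0.596 -0.176  0.039] [ 0.628 -0.139  0.061] ((0.6056410670280457, -0.12108442187309265), (0.13218475878238678, 0.07305698096752167), 82.99372100830078)
side plain_stop_mid 0.67 290 305.71379310344827 192.5758620689655 [0.565 0.083 0.035] [0.597 0.095 0.041] ((0.5590325593948364, 0.13936008512973785), (0.06310131400823593, 0.12980875372886658), 10.288054466247559)
```

View pics/a.png

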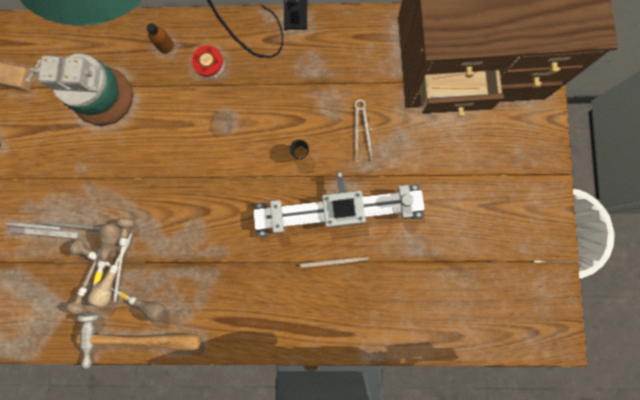

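View pics/b.png

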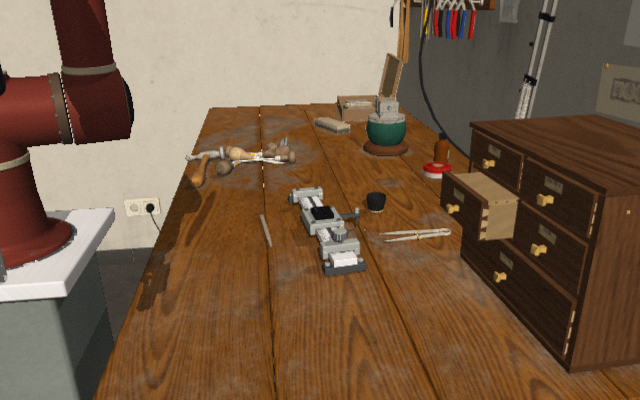

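The top view shows the rail with the knob stop at about (406,201), the button at (344,208) and the plain stop at (277,216). The side view agrees: the thumbscrew stop is at world −y. The rail is yawed about 6°, the knob–plain axis is at (0.595,−0.168)→(0.567,0.092), and the slider has about 80 mm to travel towards −y.

Emit:
jog_arm --motion "0 0.1 -0.065 0.0 0 0 0.04; 0 0.2 -0.13 0.0 0 0 0.09; 0 0.3 -0.2 0.02 0 0 0.14; 0 0.4 -0.26 0.04 0 0 0.19; 0 0.5 -0.33 0.06 0 0 0.233"

```text
time: 1.92
tool_pos: [0.4287, -0.3002, 0.2014]
tool_rot: [0.0, 0.999, 0.053, 0.0]
contact_force: [0.7, -0.4, 0.2]
gripper_width: 0.0
grasp_force: 0.0
```

Emit:
jog_arm --motion "0 0.075 -0.1 0.02 0 0 0; 0 0.15 -0.2 0.05 0 0 0; 0 0.225 -0.3 0.1 0 0 0; 0 0.3 -0.4 0.15 0 0 0; 0 0.36 -0.484 0.2 0 0 0"

```text
time: 2.55
tool_pos: [0.5786, -0.0453, 0.1043]
tool_rot: [0.0, 0.998, 0.055, 0.001]
contact_force: [0.7, -0.9, -0.3]
gripper_width: -0.002
grasp_force: 0.0
```

```bash

python3 - <<'E'
from h import *
s=state();print(s['time'],s['tool_pos'],s['tool_rot'],s['contact_force'])
F=grab_frame('side');K=F['intrinsics'];T=F['world_from_camera']
cv2.imwrite('pics/c.png',cv2.resize(F['color'][120:320,220:460,::-1],None,fx=3,fy=3)[:600])
for n in('button_top','knob_stop_mid','plain_stop_mid'):
    print(n,[(np.round(d['at'],3).tolist(),round(d['p'],2)) for d in place_of('side',n)[:2]])
v,u=np.mgrid[0:400,0:640];z=F['range_z']
P=np.dstack([(u-K[0,2])/K[0,0]*z,-(v-K[1,2])/K[1,1]*z,-z])@T[:3,:3].T+T[:3,3]
# dark pad: height 41..50 mm near the button
m=(z>0)&(abs(P[...,2]-.046)<.005)&(abs(P[...,0]-.583)<.05)&(abs(P[...,1]+.04)<.05)&(F['color'].max(2)<70)
Q=P[m];print(m.sum(),Q.mean(0),Q.min(0),Q.max(0),cv2.minAreaRect(Q[:,:2].astype('f4')))
E
```

```text
2.55 [ 0.57861635 -0.04527856  0.10434333] [3.24158518e-04 9.98498698e-01 5.47662781e-02 9.48725279e-04] [ 0.65489645 -0.91102287 -0.32100353]
button_top [([0.583, -0.041, 0.046], 0.61)]
knob_stop_mid [([0.598, -0.168, 0.04], 0.95)]
plain_stop_mid [([0.564, 0.092, 0.04], 0.79), ([0.582, -0.043, 0.042], 0.25)]
215 [ 0.58316466 -0.05214869  0.04613187] [ 0.56484988 -0.06930412  0.04100866] [ 0.60263608 -0.02716392  0.04896536] ((0.5833448171615601, -0.04813683032989502), (0.03521716967225075, 0.04013960435986519), 6.057871341705322)
```

View pics/c.png

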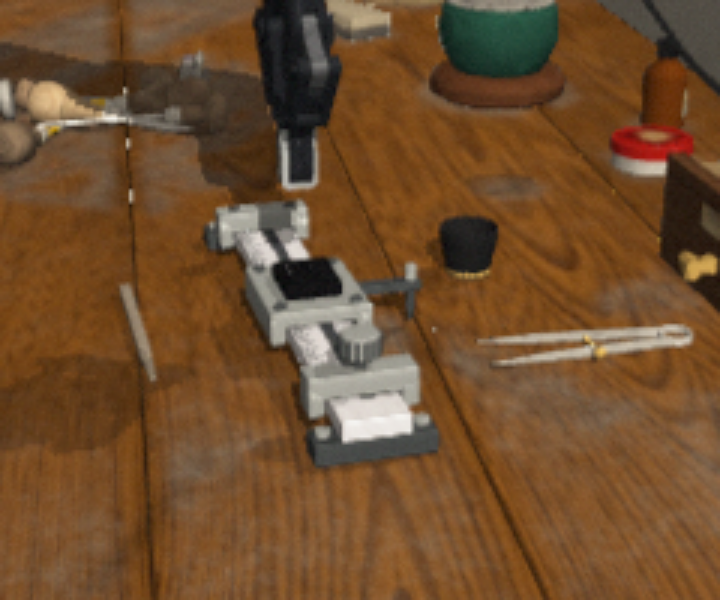

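The crop shows the shut fingers at (298,180), straight above the robot-side line of the button pad (310,280). The gap between the slider and the knob stop is clear. I'll go down to just above the pad.

Emit:
jog_arm --motion "0 0 0 0.02 0 0 0; 0 0 0 0.05 0 0 0; 0 0 0 0.08 0 0 0; 0 0 0 0.095 0 0 0; 0 0 0 0.095 0 0 0"

```text
time: 3.38
tool_pos: [0.5765, -0.0471, 0.0556]
tool_rot: [-0.0, 0.999, 0.054, -0.001]
contact_force: [-0.5, 0.4, 0.5]
gripper_width: -0.001
grasp_force: 0.0
```

Emit:
jog_arm --motion "0 0.014 -0.004 0 0 0 0; 0 0.014 -0.004 0.006 0 0 0; 0 0.014 -0.004 0.014 0 0 0; 0 0.014 -0.004 0.02 0 0 0; 0 0.014 -0.004 0.026 0 0 0"

```text
time: 4.0
tool_pos: [0.5839, -0.0442, 0.0437]
tool_rot: [-0.0, 0.999, 0.055, -0.0]
contact_force: [-2.0, 0.3, 3.6]
gripper_width: -0.002
grasp_force: 1.9
```

Emit:
jog_arm --motion "0 0 0 0.002 0 0 0; 0 0 0 0.004 0 0 0; 0 0 0 0.006 0 0 0; 0 0 0 0.007 0 0 0; 0 0 0 0.007 0 0 0"

```text
time: 4.62
tool_pos: [0.584, -0.0444, 0.0411]
tool_rot: [0.0, 0.999, 0.055, -0.0]
contact_force: [-3.6, 0.1, 7.4]
gripper_width: 0.002
grasp_force: 3.4
```

Emit:
jog_arm --motion "0 0 0 0.001 0 0 0; 0 0 0 0.002 0 0 0; 0 0 0 0.003 0 0 0; 0 0 0 0.004 0 0 0; 0 0 0 0.004 0 0 0"

```text
time: 5.25
tool_pos: [0.584, -0.0444, 0.0392]
tool_rot: [0.0, 0.999, 0.055, -0.0]
contact_force: [-4.1, -0.1, 7.1]
gripper_width: 0.003
grasp_force: 3.6
```

Emit:
jog_arm --motion "0 -0.001 0 0.001 0 0 0; 0 -0.002 0 0.0015 0 0 0; 0 -0.002 0 0.002 0 0 0; 0 -0.002 0 0.0025 0 0 0; 0 -0.002 0 0.0025 0 0 0"

```text
time: 5.88
tool_pos: [0.584, -0.0446, 0.0385]
tool_rot: [0.0, 0.999, 0.055, 0.001]
contact_force: [-1.9, 0.3, 8.1]
gripper_width: 0.005
grasp_force: 3.7
```

Emit:
jog_arm --motion "0 -0.001 0 0.0015 0 0 0; 0 -0.001 0 0.002 0 0 0; 0 -0.001 0.005 0.002 0 0 0; 0 -0.001 0.012 0.002 0 0 0; 0 -0.001 0.02 0.002 0 0 0"

```text
time: 6.5
tool_pos: [0.5851, -0.0547, 0.038]
tool_rot: [0.0, 0.999, 0.055, 0.002]
contact_force: [-1.4, 1.1, 9.0]
gripper_width: -0.005
grasp_force: 4.1
```

Emit:
jog_arm --motion "0 0 0.016 0 0 0 0; 0 0 0.032 0 0 0 0; 0 0 0.05 0 0 0 0; 0 0 0.066 0 0 0 0; 0 0 0.08 0 0 0 0"

```text
time: 7.12
tool_pos: [0.5895, -0.0948, 0.038]
tool_rot: [0.0, 0.999, 0.055, 0.002]
contact_force: [-0.8, 1.4, 7.5]
gripper_width: 0.003
grasp_force: 3.9
```

```bash

python3 - <<'E'
from h import *
s=state();print(s['tool_pos'],s['contact_force'])
F=grab_frame('side')
cv2.imwrite('pics/d.png',cv2.resize(F['color'][120:320,220:460,::-1],None,fx=3,fy=3)[:600])
print(place_of('side','knob_stop_mid')[:1] and place_of('side','knob_stop_mid')[0]['at'])
E
```

```text
[ 0.58951932 -0.09477033  0.03797538] [-0.77823622  1.43936742  7.5435212 ]
[0.5987, -0.1645, 0.0391]
```

View pics/d.png

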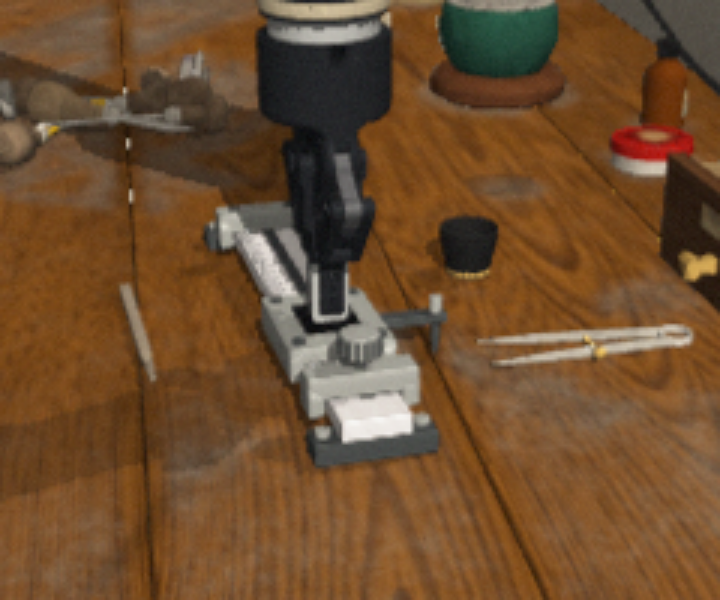

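The slider has followed the finger, with its front edge at about (300,375) and the stop face just ahead. Nothing else has moved. About 23 mm remain, so I'll approach slowly.

Emit:
jog_arm --motion "0 0 0.008 0 0 0 0; 0 0 0.016 0 0 0 0; 0 0 0.024 0 0 0 0; 0 0 0.031 0 0 0 0; 0 0 0.036 0 0 0 0"

```text
time: 7.9
tool_pos: [0.5915, -0.1126, 0.038]
tool_rot: [0.001, 0.999, 0.055, 0.002]
contact_force: [-1.4, 1.3, 7.7]
gripper_width: -0.001
grasp_force: 3.8
```

Emit:
jog_arm --motion "0 0 0.003 0 0 0 0; 0 0 0.006 0 0 0 0; 0 0 0.009 0 0 0 0; 0 0 0.012 0 0 0 0; 0 0 0.012 0 0 0 0"

```text
time: 8.52
tool_pos: [0.5922, -0.1187, 0.038]
tool_rot: [0.001, 0.999, 0.055, 0.002]
contact_force: [-0.4, 0.1, 7.7]
gripper_width: -0.002
grasp_force: 3.8
```

Emit:
jog_arm --motion "0 0 0.002 0 0 0 0; 0 0 0.004 0 0 0 0; 0 0 0.006 0 0 0 0; 0 0 0.008 0 0 0 0; 0 0 0.008 0 0 0 0"

```text
time: 9.15
tool_pos: [0.5926, -0.1208, 0.0379]
tool_rot: [-0.001, 0.999, 0.055, 0.002]
contact_force: [-0.9, 5.7, 9.1]
gripper_width: 0.004
grasp_force: 4.4
```

Lateral force jumped to 5.7 N at the expected place, so the slider has met the stop. Next I'll ease the push slightly and let the button up.

Emit:
jog_arm --motion "0 0 -0.002 -0.002 0 0 0; 0 0 -0.002 -0.008 0 0 0; 0 0 -0.002 -0.016 0 0 0; 0 0 -0.002 -0.04 0 0 0; 0 0 -0.002 -0.1 0 0 0"

```text
time: 9.78
tool_pos: [0.589, -0.1206, 0.0843]
tool_rot: [-0.001, 0.999, 0.055, -0.002]
contact_force: [0.1, -0.0, 0.7]
gripper_width: 0.0
grasp_force: 0.0
```

Emit:
jog_arm --motion "0 0 0 -0.08 0 0 0; 0 0 0 -0.16 0 0 0; 0 0 -0.05 -0.2 0 0 0; 0 -0.1 -0.1 -0.2 0 0 0; 0 -0.2 -0.15 -0.2 0 0 0"

```text
time: 10.4
tool_pos: [0.4821, -0.057, 0.1863]
tool_rot: [0.0, 0.999, 0.055, -0.0]
contact_force: [-0.5, 0.9, 0.6]
gripper_width: -0.002
grasp_force: 0.0
```

```bash

python3 - <<'E'
from h import *
s=state();print(s['time'],s['tool_pos'],s['contact_force'])
F=grab_frame('side')
cv2.imwrite('pics/e.png',cv2.resize(F['color'][160:290,270:400,::-1],None,fx=4.5,fy=4.5,interpolation=2))
for n in('button_top','knob_stop_mid','plain_stop_mid'):
    print(n,[(np.round(d['at'],3).tolist(),round(d['p'],2)) for d in place_of('side',n)[:2]])
E
```

```text
10.4 [ 0.4821195  -0.05698553  0.18626092] [-0.46835961  0.87757688  0.62309605]
button_top []
knob_stop_mid [([0.597, -0.166, 0.041], 0.71)]
plain_stop_mid []
```

View pics/e.png

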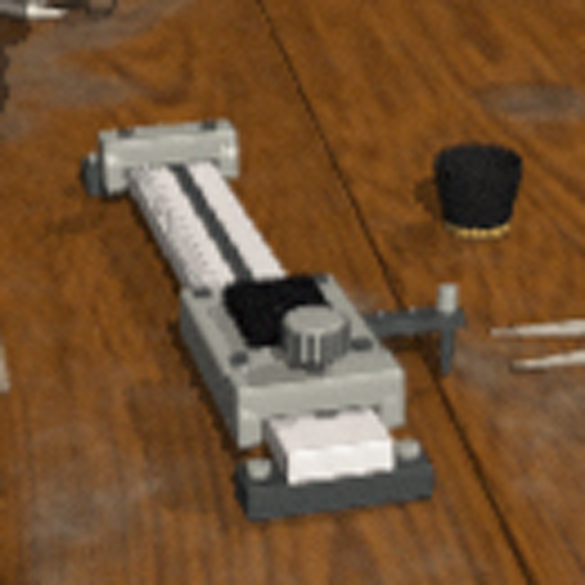

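The slider sits against the thumbscrew stop with no visible seam gap at about (235,375), and the button is up at (275,305). I'll confirm once from the top camera.

```bash

python3 - <<'E'
from h import *
F=grab_frame('top')
cv2.imwrite('pics/f.png',cv2.resize(F['color'][150:260,240:440,::-1],None,fx=4,fy=4,interpolation=2))
for n in('button_top','knob_stop_mid','plain_stop_mid'):
    print(n,[(np.round(d['at'],3).tolist(),round(d['p'],2)) for d in place_of('top',n)[:2]])
E
```

```text
button_top [([0.589, -0.115, 0.045], 0.87)]
knob_stop_mid [([0.598, -0.169, 0.041], 0.69)]
plain_stop_mid [([0.568, 0.089, 0.041], 0.83)]
```

View pics/f.png

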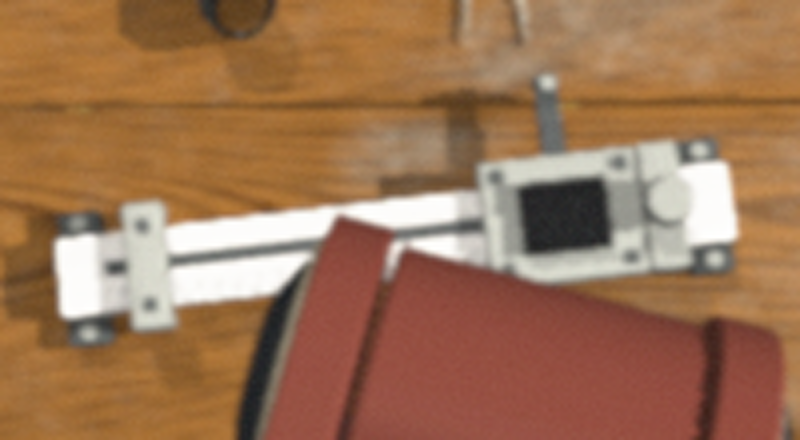

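The top view shows the slider (480–640 px) butted against the knob stop (640–685 px), with the button up at 45 mm.

```bash
python3 -c "
from plant import *
print(job_done())"
```

```text
the job is handed in; nothing more can be done
None
```

The slider is set against the thumbscrew stop, the button is back up so the brake should be gripping, and the job is handed in at about 10.5 s of the 35 s limit; no verdict came back.

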